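# Aim the collimator tube and hold the sample cell in the light path

### The arm

A 6-joint arm with a two-finger parallel gripper is mounted at the origin on a cart in front of the work surface, level with it; the furniture and walls round the work are solid. World frame = base frame: x ahead of the robot, y to its left, z up, the work surface at z = 0. Lengths are in mm, angles in rad, forces in N, time in s.
With the tool pointing down it reaches from about 300 to 875 mm from the base axis. Payload 6.4 kg.
Tool frame: the origin (TCP) lies midway between the tips of the shut fingers; the grasp point (between the pads) lies 19 mm behind it (robot.grip_point_offset is the distance from the TCP to the grasp point, in mm); z points along the fingers, y is the line along which they close (so a half turn about z gives the same grasp; the last joint's range is limited). The gripper opens to 88 mm and grips with 3 to 60 N. Pads are 18 mm wide; open, the fingers measure 123 mm over their backs; the gripper's body (75 mm by 187 mm) begins 45 mm behind the grasp point.
Start: joints at [0.951, 0.181, 1.607, -0, 1.354, -0.206], TCP at [231.193, 526.489, 238.714] pointing down, gripper open.
Joint ranges: [-2.99, 2.99], [-0.89, 2.07], [0.3, 2.58], [-1.14, 4.28], [0, 2.63], [-3.12, 3.12]. Speed limits (rad/s): [2.57, 2.57, 3.01, 3.14, 3.14, 3.14].

### API

Orientations are given as [roll, pitch, yaw] about the fixed x, y, z axes, in that order (R = Rz(yaw) Ry(pitch) Rx(roll)).
In Python, from rig import monitor, optics, workorder, robot gives the robot as it stands. The module is installed in compiled form; this text tells all that it offers.
- The arm moves only by the shell command python3 -m inch 'ROWS' [FORCE]. ROWS is JSON, one flat list of numbers, 5 for each row, row after row: the shift along the tool's x, y, z in cm, then the turn about the tool's z in rad, then the gripper command: -1 is shut, 1 is fully open, values between are in proportion. In form: [x, y, z, twist, claw, x, y, z, twist, claw, ...]. A call has 1 to 5 rows; each row shifts and turns the commanded pose from where the row before left it, along the tool's axes as they then stand; what a row does not reach is not made up. A row lasts 1/8 s, in which the tool goes at most 62.5 mm and 10.7 degrees, less where a joint would pass 70% of its speed; a pose out of reach is approached as far as the arm can. A call with a gripper value outside its range is refused whole. The fingers move at their own pace and stop on an object; FORCE is the grip in N (left out, the last holds). Time passes only in rows, so rows that do not move let the fingers close. It gives the time, the measured TCP pose, the force, the opening and the grip force at its end, in the units of the state.
- monitor.state(): the state, without advancing time (a new reading comes with each control period).
- optics.read_camera(name): name is "scene" or "top"; returns (picture, depth): 420x560x3 uint8, red, green, blue; 420x560 float32, mm along the optical axis (not along the pixel's ray), 0 where there is no reading.
- optics.calibration(name): a dict with "intrinsics" (3x3 intrinsics, pixels), "view" (4x4, takes a point from world to camera coordinates). Camera axes: x right, y up, looking along -z (the intrinsics and any distortion apply to the point x, -y, -z); pixel columns grow to the right and rows downward; lengths in mm; the calibration is good to about 2 mm. A picture is of the moment at which its call begins. calibration takes no time and is no camera call.
- workorder.job_done(): hands the job in; it is judged then, once.
The state is a dict: "t": time; "q": joint angles; "qvel": joint speeds; "tau": joint torques, N m; "tool_pos": TCP position; "eef_rot": TCP orientation; "force": force on the tool from outside, world axes, zero at the start; "torque": the same for the moment, N m; "opening": opening from 0.0 (shut) to 1.0 (fully open); "gripper_force": force on a finger pad.
Only numpy, scipy, OpenCV 4.12 (cv2) and the standard library are available. Lean on these libraries where they do the work, as an engineer would, in place of code of your own. Each camera call takes 0.05 s, during which the arm holds its last target. There are 200 camera calls.

### The job

Set up the light bench for a reading: first lay the loose metal tube into the two V-saddles so that it rests level along the light path, centred over them, and let go of it. Then take the tall sample cell out of its rack, gripping it by its two wide frosted sides and never touching its narrow clear windows with the fingers, and hold it upright in the open gap midway between the tube and the detector (the housing farther from the saddles), its centre on the light path and its windows facing along the light; the program finishes while still holding it there, the cell touching nothing but the fingers. Leave the two short cells where they stand.

Things in the scene. Friction and masses are not known exactly. Their poses are not given: they have to be found in the camera images.
- light_bench: fixed optical bench, base plate 300 x 52 x 6 mm. Along its x stand a grey lamp housing (x -150 to -118 mm), two steel V-saddles (centres x -77 and +7, 16 mm thick), an open gap, a grey detector housing (x +110 to +145); housings 36 mm wide, tops 55 mm above the work surface. The light runs level along x at y = 0, 42 mm above the work surface. Origin: centre of the underside
- saddle_mid (a point): midway between the two V-saddles on the light path, 42 mm above the work surface: where the centre of the seated tube lies. Each saddle is a 90 degree V open upwards, 32 mm wide across its top at 47 mm height; 68 mm are clear between the saddles. Axes as the light bench: x along the light, z up
- gap_mid (a point): point of the light bench on the light path, 42 mm above the work surface, midway in the 80 mm gap between the end of the seated tube (which overhangs the saddle) and the detector's face: where the centre of the tall cell is to be held. Axes as the light bench
- tube: the loose collimator tube: aluminium, 130 mm long, 16 mm in diameter, about 80 g, the same both ways round, at first lying on the work surface; its own x axis runs along its length. Origin on its lower side at mid-length; the tube may roll, so rely on tube_mid
- tube_mid (a point): centre of the tube (on its axis, at mid-length); x runs along the tube
- rack: fixed white cell rack, 150 x 32 x 16 mm, with three pockets in a row along its x axis, at -55, 0 and +55 mm, each 11 mm deep and about 1.5 mm wider all round than a cell. One holds the tall cell (any of the three), the others the short cells. Origin: centre of the underside
- cell: the tall sample cell: open-topped box 14 mm wide (y), 24 mm long (x), 45 mm high, 26 g. Its wide sides (facing y, 14 mm apart) are frosted, for gripping; its narrow ends (facing x) are clear windows. Same turned half round. At first upright in a rack pocket, foot 5 mm and top 50 mm above the work surface, x along the rack's x. Origin: centre of its foot
- cell_mid (a point): centre of the tall cell, half-way up (22.5 mm above its foot); axes as the cell: x through the windows, y through the frosted sides, z up
- cell_windows: the two clear windows of the tall cell, each 10 mm wide, at its narrow ends (x = -12 and +12 mm), full height; same origin and axes as the cell
- short_a_mid (a point): a short cell, 14 x 24 x 28 mm, otherwise like the tall one, standing in another pocket of the same rack; this point is its centre
- short_b_mid (a point): a short cell, 14 x 24 x 28 mm, otherwise like the tall one, standing in another pocket of the same rack; this point is its centre
Mind the look-alikes: they are no part of the job. Leave any green, pink or red look-alike of the cell alone.

How it is judged (in metres and radians):
On the way:
1. the tube rests released in both V-saddles, level and along the light path (x of tube_mid in the frame of saddle_mid between -0.012 and 0.012 m and y of tube_mid in the frame of saddle_mid between -0.003 and 0.003 m and z of tube_mid in the frame of saddle_mid between -0.003 and 0.003 m and angle between the x axis of tube and the x axis of light_bench, either way round below 0.05 rad and contact force between the fingers and tube below 0.1 N and contact force between tube and light_bench above 0.2 N), for 0.3 s.
At the end, for the whole second after the job is handed in: Tube released in the saddles (12 mm along, 3 mm across and in height, 0.05 rad); tall cell held by the fingers, centre within 20 mm along the light, 5 mm across, 10 mm in height of the gap's middle, upright and aligned to 0.12 rad, touching no bench or tube; short cells within 12 mm of their start (all of step 1 and x of cell_mid in the frame of gap_mid between -0.02 and 0.02 m and y of cell_mid in the frame of gap_mid between -0.005 and 0.005 m and z of cell_mid in the frame of gap_mid between -0.01 and 0.01 m and angle between the x axis of cell and the x axis of light_bench, either way round below 0.12 rad and angle between cell_mid's own z axis and vertical below 0.12 rad and contact force between the fingers and cell above 0.5 N and contact force between cell and light_bench below 0.05 N and contact force between cell and tube below 0.05 N and linear speed of cell below 0.02 m/s and distance of each of short_a_mid, short_b_mid from where it was at the start of the episode below 0.012 m); the arm keeps its last pose, push and grip.
It fails at once if the fingers touch a clear window of the tall cell (contact force between the fingers and cell_windows above 0.3 N).
It fails at once if the tall cell is tipped over (angle between cell_mid's own z axis and vertical above 0.7 rad).
It fails at once if a short cell is moved (distance of any of short_a_mid, short_b_mid from where it was at the start of the episode above 0.03 m).
It also fails if it takes over 58 s, if anything falls off the work surface, if the arm or the gripper's body presses on something with over 40 N, if the wrist force passes 120 N, or if a joint passes its speed limit or range.

## Working session

There is one attempt and no reset: what is moved stays moved. The work goes in short steps, Python scripts to look and compute and a shell command to move; the robot and the scene stay as the last step left them, time stands still between calls to the robot, and variables do not carry over. Pictures are saved under pics/ and viewed, at most 10 in all, crops included, and the job is handed in when it is done.

```bash
mkdir -p pics; python3 - <<'E'
from rig import monitor, optics
import cv2,numpy as np
s=monitor.state(); print(s)
for n in("scene","top"):
    p,d=optics.read_camera(n); cv2.imwrite(f"pics/{n}0.png",p[:,:,::-1]); np.savez(f"{n}0.npz",p=p,d=d)
    c=optics.calibration(n); print(n,c)
E
```

```text
{'t': 0.0, 'q': array([ 9.50691526e-01,  1.81526590e-01,  1.60798593e+00, -4.16928590e-06,
        1.35378111e+00, -2.06308259e-01]), 'qvel': array([ 0.00061226, -0.0014958 ,  0.00097844, -0.00123521,  0.00137622,
        0.00142508]), 'tau': array([ 2.89321950e-03, -4.33855283e+01, -3.41860914e+01,  7.06049823e-02,
        3.80892539e-02, -1.05035751e-04]), 'tool_pos': array([230.88019606, 526.04083737, 237.82892625]), 'eef_rot': array([-3.13992692e+00, -3.44456761e-04,  2.72779673e+00]), 'force': array([-0.34307971,  0.05756227,  0.66931159]), 'torque': array([-0.01793266, -0.00937587,  0.00046238]), 'gripper_force': 0.0, 'opening': 0.9958580303776152}
scene {'intrinsics': array([[382.37557527,   0.        , 279.77759196],
       [  0.        , 382.37557527, 210.23639453],
       [  0.        ,   0.        ,   1.        ]]), 'view': array([[ 7.86250206e-01, -6.17426543e-01, -2.43942026e-02,
        -3.67027455e+02],
       [ 3.33216598e-01,  3.90420647e-01,  8.58218164e-01,
        -2.10011442e+02],
       [-5.20362674e-01, -6.82902762e-01,  5.12705086e-01,
        -6.00373230e+02],
       [ 0.00000000e+00,  0.00000000e+00,  0.00000000e+00,
         1.00000000e+00]])}
top {'intrinsics': array([[487.43908762,   0.        , 278.08977109],
       [  0.        , 487.43908762, 211.07138847],
       [  0.        ,   0.        ,   1.        ]]), 'view': array([[ 1.01377976e-01, -9.94835308e-01,  5.02147869e-03,
        -3.78887051e+01],
       [ 9.72777872e-01,  1.00184987e-01,  2.08964541e-01,
        -5.05775472e+02],
       [-2.08388380e-01, -1.62996188e-02,  9.77910326e-01,
        -9.90314616e+02],
       [ 0.00000000e+00,  0.00000000e+00,  0.00000000e+00,
         1.00000000e+00]])}
```

View pics/top0.png

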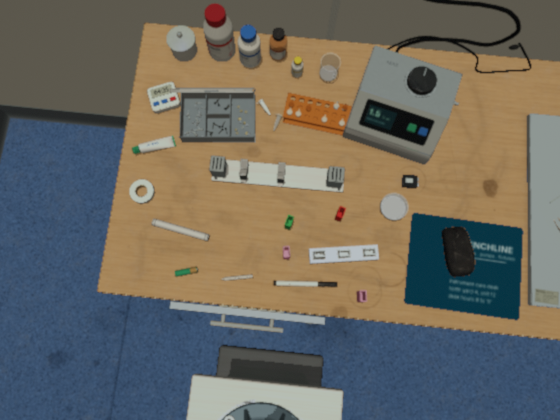

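View pics/scene0.png

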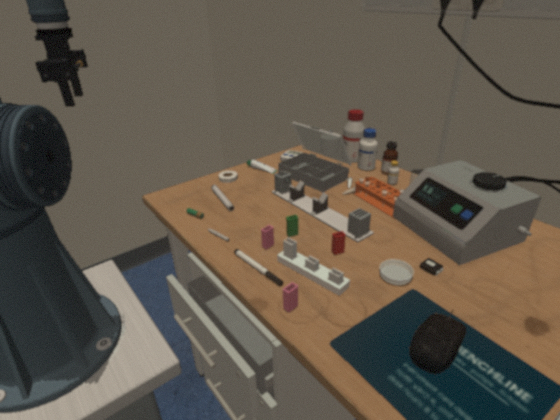

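Top view: bench at (211–345, 160–190) with the lamp left and the detector right (336,177). The tube is at (152–210, 221–238) and the rack at (310–379, 247–262). The scene view shows the tall cell in the rack's left pocket, top-image (319,255).

```bash
cat > h.py <<'E'
import numpy as np,cv2
from rig import optics,monitor
def world(n,d):
    c=optics.calibration(n);K=c["intrinsics"];V=c["view"]
    v,u=np.mgrid[:d.shape[0],:d.shape[1]]
    P=np.stack([(u-K[0,2])/K[0,0]*d,-(v-K[1,2])/K[1,1]*d,-d],-1)
    return (P-V[:3,3])@V[:3,:3]
def ray(n,uv,z):
    c=optics.calibration(n);K=c["intrinsics"];V=c["view"];R=V[:3,:3]
    uv=np.atleast_2d(np.float64(uv)); d=np.c_[(uv[:,0]-K[0,2])/K[0,0],-(uv[:,1]-K[1,2])/K[1,1],-np.ones(len(uv))]@R
    o=-R.T@V[:3,3]; return o+d*((z-o[2])/d[:,2])[:,None]
def rect(n,mask,z):
    ys,xs=np.nonzero(mask); P=ray(n,np.c_[xs,ys],z)[:,:2].astype(np.float32)
    (c,s,a)=cv2.minAreaRect(P); b=cv2.boxPoints((c,s,a)); e=b[1]-b[0]; f=b[2]-b[1]
    if np.hypot(*f)>np.hypot(*e): e=f
    return np.round(c,1),np.round(s,1),round(float(np.arctan2(e[1],e[0])%np.pi),4)
E
python3 - <<'E'
from h import *
D=np.load("top0.npz");p,d=D["p"],D["d"]
W=world("top",d); hsv=cv2.cvtColor(p,cv2.COLOR_RGB2HSV)
def reg(x0,x1,y0,y1):
    m=np.zeros(d.shape,bool);m[y0:y1,x0:x1]=1;return m
low=hsv[...,1]<70
big=lambda m:(lambda r:r[1]==1+np.argmax(r[2][1:,4]))(cv2.connectedComponentsWithStats(m.astype(np.uint8)))
t=big(low&reg(145,216,212,245)&(hsv[...,2]>90)); print("tube",rect("top",t,8),np.median(W[t],0),W[t][:,2].max())
r=reg(300,390,238,270)
rk=big(low&r&(hsv[...,2]>120)); print("rack",rect("top",rk,16),np.median(W[rk],0))
for a,b in((310,330),(333,355),(358,378)):
    m=reg(a,b,240,265)&(W[...,2]>22); print("cell",m.sum(),W[m].mean(0).round(1) if m.any() else '',W[m][:,2].max() if m.any() else '')
bn=reg(205,352,150,200)
for nm,a,b in(("lamp",205,230),("s1",236,252),("s2",272,290),("det",324,352)):
    m=reg(a,b,150,200)&(W[...,2]>35); print(nm,m.sum(),W[m].mean(0).round(1),W[m][:,2].max(),rect("top",m,55 if nm in("lamp","det") else 47))
bp=low&bn&(hsv[...,2]>120)&(W[...,2]<15); print("base",rect("top",big(bp),6),np.median(W[bp],0))
tb=reg(230,270,230,260);print("table z",np.median(W[tb][:,2]))
cv2.imwrite("pics/c1.png",np.hstack([cv2.resize(p[145:275,205:385,::-1],(792,572),interpolation=cv2.INTER_CUBIC)]))
s=np.load("scene0.npz")["p"]; cv2.imwrite("pics/c2.png",cv2.resize(s[165:300,205:385,::-1],(792,594),interpolation=cv2.INTER_CUBIC))
E
```

```text
tube (array([453.7, 227.5]), array([131.3,  15.9]), 1.3915) [452.40534127 225.8826849   15.14581672] 1074.318285695216
rack (array([ 435.4, -137. ]), array([ 35.3, 153. ]), 1.7321) [ 435.38339195 -137.61302203   16.42211243]
cell 78 [416.2 -78.5 109. ] 1074.318285695216
cell 53 [ 434.7 -137.    31.2] 39.02337982481622
cell 59 [ 437.4 -185.2   67.1] 1074.318285695216
lamp 282 [589.9 152.   74.7] 1074.318285695216 (array([591.6, 152.6]), array([75.2, 38.2]), 0.1551)
s1 106 [598.9 100.2  42.1] 51.66282065976465 (array([597.9, 100.2]), array([39.6, 15.9]), 0.0279)
s2 111 [591.2  15.6  69.9] 1074.318285695216 (array([604.7,  17.8]), array([75.5, 19.5]), 0.1392)
det 306 [ 592.5 -101.1   73.4] 1074.318285695216 (array([ 594.8, -101.7]), array([86.3, 50.2]), 0.3584)
base (array([601.7,  24.2]), array([ 54.8, 300.8]), 1.5812) [598.73707634  26.31727495   6.89281465]
table z 0.8868550294837888
```

View pics/c1.png

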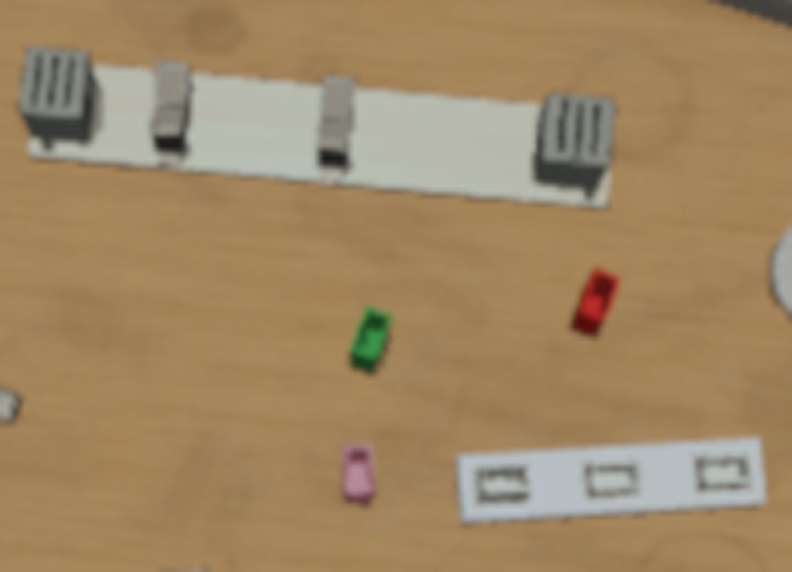

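View pics/c2.png

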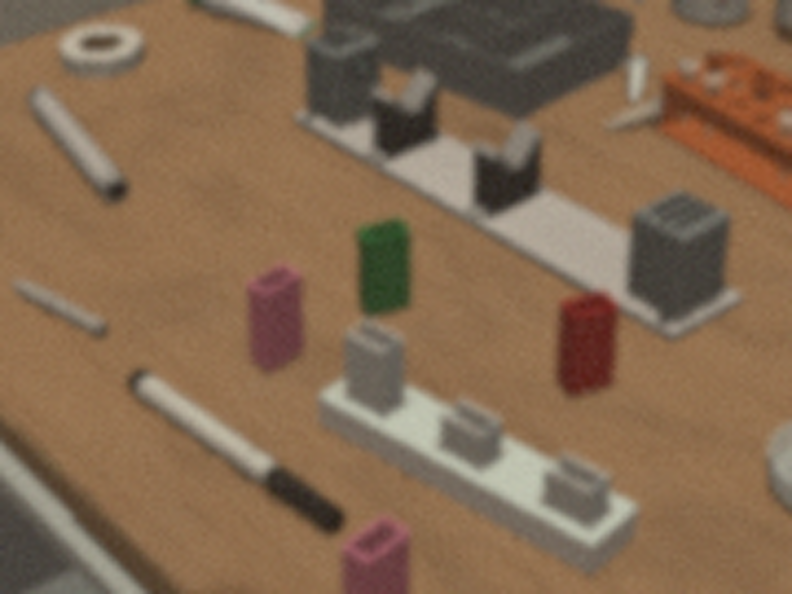

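The crops confirm it: the tall cell stands in the rack's lamp-side pocket with the short cells in the other two. The coloured look-alikes stand free on the table. Now moving above the tube.

```bash
cat > go.py <<'E'
# usage: go.py x y z yaw -> remaining shift in tool axes (cm) and twist
import sys,numpy as np
from scipy.spatial.transform import Rotation as R
from rig import monitor
s=monitor.state(); t=np.array([float(a) for a in sys.argv[1:4]]); y=float(sys.argv[4])
M=R.from_euler("xyz",s["eef_rot"]).as_matrix()
print("t",round(s["t"],2),"pos",s["tool_pos"].round(1),"rot",s["eef_rot"].round(4),"open",round(s["opening"],3),"F",s["force"].round(1),"grip",round(s["gripper_force"],1))
tw=-(y-s["eef_rot"][2]); tw=(tw+np.pi)%(2*np.pi)-np.pi
print("shift cm",(M.T@(t-s["tool_pos"])/10).round(2),"twist",round(tw,3))
E
python3 -m inch '[-3.2,-1.85,1.4,0,1,-3.2,-1.85,1.4,0,1,-3.2,-1.85,1.4,0,1,-3.2,-1.85,1.4,0,1,-3.2,-1.85,1.4,0,1]'
python3 -m inch '[-3.2,-1.85,1.4,0,1,-3.2,-1.85,1.4,0,1,-3.2,-1.85,1.4,0,1,-3.2,-1.85,1.4,0,1,-3.2,-1.85,1.4,0,1]'
python3 -m inch '[0,0,0,0.18,0,0,0,0,0.18,0,0,0,0,0.18,0,0,0,0,0.18,0]'
python3 -m inch '[0,0,0,0.18,0,0,0,0,0.18,0,0,0,0,0.18,0,0,0,0,0.07,0,0,0,0,0,0]'
python3 go.py 453.7 227.5 80 1.3915
python3 - <<'E'
from h import *
p,d=optics.read_camera("top");W=world("top",d)
o=cv2.resize(p[150:280,110:390,::-1],(792,368),interpolation=cv2.INTER_CUBIC)
s,_=optics.read_camera("scene")
cv2.imwrite("pics/a1.png",np.vstack([o,cv2.resize(s[120:210,140:380,::-1],(792,230))[:230]]))
D=np.load("top0.npz")["d"];W=world("top",D)
for nm,a,b,c,e,z0,z1 in(("tall",310,330,240,265,42,60),("mid",333,355,240,265,25,42),("far",358,378,240,265,25,42),("lamp",205,232,150,185,50,60),("s1",236,252,150,190,38,52),("s2",272,290,150,190,38,52),("det",324,352,160,190,50,60)):
    w=W[c:e,a:b].reshape(-1,3);w=w[(w[:,2]>z0)&(w[:,2]<z1)];print(nm,len(w),w.mean(0).round(1),((w.max(0)+w.min(0))/2).round(1))
E
```

```text
t: 0.72
tool_pos: [340.8, 376.3, 168.0]
eef_rot: [-3.141, -0.0, 2.728]
force: [1.4, 0.1, -0.1]
opening: 0.999
gripper_force: 0.0
t: 1.35
tool_pos: [450.2, 227.3, 98.0]
eef_rot: [-3.141, -0.0, 2.728]
force: [0.6, 0.7, -0.9]
opening: 1.001
gripper_force: 0.0
t: 1.85
tool_pos: [449.5, 228.3, 98.3]
eef_rot: [-3.141, -0.0, 2.002]
force: [-0.4, -0.1, 0.8]
opening: 0.569
gripper_force: 0.0
t: 2.48
tool_pos: [449.5, 228.4, 98.4]
eef_rot: [-3.141, 0.0, 1.399]
force: [-0.2, -0.2, 0.4]
opening: 0.499
gripper_force: 0.0
t 2.48 pos [449.5 228.4  98.4] rot [-3.1410e+00  3.0000e-04  1.3985e+00] open 0.499 F [-0.2 -0.2  0.4] grip 0.0
shift cm [-0.01  0.43  1.84] twist 0.007
tall 41 [425.1 -83.7  50.1] [425.5 -83.3  48.1]
mid 48 [ 435.3 -137.7   32. ] [ 434.2 -137.6   32.3]
far 51 [ 442.3 -191.9   32.8] [ 443.4 -192.    31.3]
lamp 233 [598.  156.3  54.6] [598.7 155.5  54.6]
s1 89 [599.2 100.2  43.1] [599.8 100.1  44.8]
s2 86 [599.5  16.1  43.4] [600.5  16.2  44. ]
det 262 [ 600.2 -103.5   54.8] [ 601.3 -103.5   55. ]
```

View pics/a1.png

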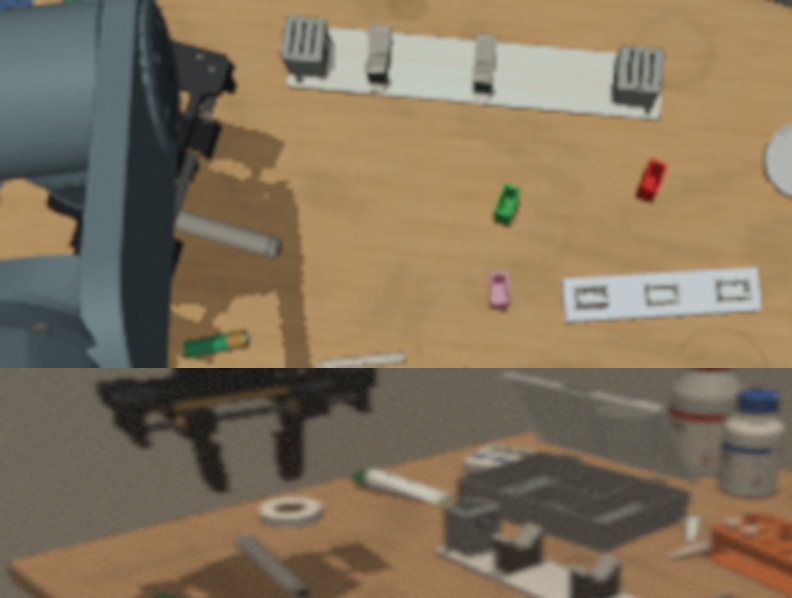

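The gripper hovers over the tube with its fingers across it, and the scene view (fingers about (210,470)) agrees. Descending and gripping.

```bash
python3 -m inch '[0,0.1,2.5,0.007,0,0,0.1,2.5,0,0,0,0.1,2,0,0,0,0.05,1.5,0,0,0,0,0.8,0,0]' 20
python3 -m inch '[0,0,0.1,0,0,0,0,0,0,-1,0,0,0,0,-1,0,0,0,0,-1,0,0,0,0,-1]' 20
python3 -m inch '[0,0,0,0,-1,0,0,0,0,-1]' 20
python3 go.py 453 227 4 1.3915
```

```text
t: 3.2
tool_pos: [452.9, 227.7, 4.9]
eef_rot: [-3.141, 0.0, 1.391]
force: [0.1, -0.6, 0.2]
opening: 0.495
gripper_force: 0.0
t: 3.82
tool_pos: [453.6, 227.9, 5.1]
eef_rot: [3.141, -0.0, 1.391]
force: [-0.2, 0.6, 2.8]
opening: 0.171
gripper_force: 20.0
t: 4.08
tool_pos: [453.6, 227.9, 5.1]
eef_rot: [3.141, -0.0, 1.391]
force: [-1.6, -0.8, 6.0]
opening: 0.175
gripper_force: 20.0
t 4.08 pos [453.6 227.9   5.1] rot [ 3.1410e+00 -3.0000e-04  1.3908e+00] open 0.175 F [-1.6 -0.8  6. ] grip 20.0
shift cm [-0.1  -0.04  0.11] twist -0.001
```

```bash
python3 -m inch '[0,0,1,0,-1]' >/dev/null; python3 -m inch '[0,0,-3,0,-1,0,0,-4,0,-1,0,0,-4,-0.1,-1,0,0,0,-0.09,-1,0,0,0,0,-1]'
python3 go.py 600.2 58.3 100 1.581
```

```text
t: 4.82
tool_pos: [453.1, 227.8, 104.7]
eef_rot: [3.142, 0.0, 1.58]
force: [0.4, 0.0, -0.5]
opening: 0.172
gripper_force: 20.0
t 4.83 pos [453.1 227.8 104.7] rot [3.1415 0.     1.58  ] open 0.172 F [ 0.4  0.  -0.5] grip 20.0
shift cm [-17.08  14.56   0.47] twist -0.001
```

I mistyped the sign on the first row, a 1 cm press down before the lift. So I'll check the tube in the grip before placing it.

```bash
python3 -m inch '[-3.4,2.9,0,0,-1,-3.4,2.9,0,0,-1,-3.4,2.9,0,0,-1,-3.4,2.9,0,0,-1,-3.4,2.9,0,0,-1]'; python3 -m inch '[0,0,0,0,-1,0,0,0,0,-1]' >/dev/null
python3 go.py 600.2 58.3 100 1.581
python3 - <<'E'
from h import *
p,d=optics.read_camera("top");s,ds=optics.read_camera("scene")
np.savez("b.npz",p=p,d=d,s=s,ds=ds)
cv2.imwrite("pics/a2.png",np.vstack([cv2.resize(p[100:220,150:390,::-1],(560,280),interpolation=cv2.INTER_CUBIC),cv2.resize(s[110:250,200:440,::-1],(560,320),interpolation=cv2.INTER_CUBIC)]))
E
```

```text
t: 5.45
tool_pos: [599.8, 58.1, 103.2]
eef_rot: [-3.139, -0.0, 1.578]
force: [0.7, 0.0, -0.8]
opening: 0.177
gripper_force: 20.0
t 5.7 pos [598.6  59.6 103.3] rot [-3.1386e+00 -6.0000e-04  1.5792e+00] open 0.172 F [-0.   0.1 -0.7] grip 20.0
shift cm [-0.13  0.16  0.33] twist -0.002
```

View pics/a2.png

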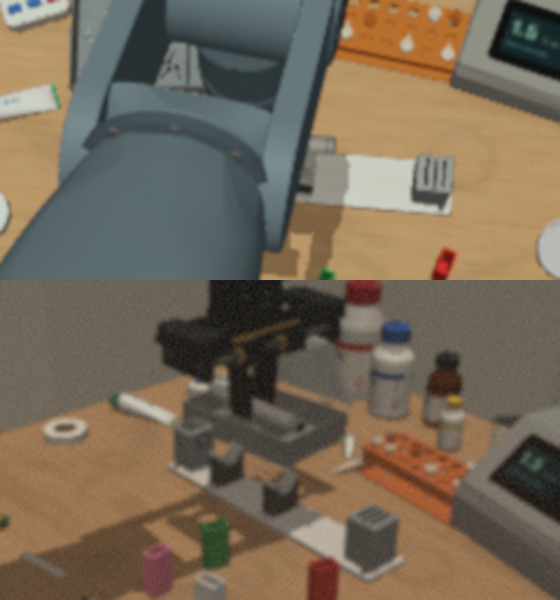

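The tube is held over the saddles in line with them. Its detector-side end is at scene pixel (329,176), so I'll measure that end and the tube's tilt.

```bash
python3 - <<'E'
from h import *
D=np.load("b.npz")
for n,d,p in(("scene",D["ds"],D["s"]),("top",D["d"],D["p"])):
    W=world(n,d); m=(abs(W[...,0]-599)<16)&(W[...,2]>85)&(W[...,2]<125)&(W[...,1]>-25)&(W[...,1]<48)
    w=W[m]; print(n,len(w))
    if len(w)>10:
        for y in range(-20,48,6):
            q=w[(w[:,1]>=y)&(w[:,1]<y+6)]
            if len(q): print(y,len(q),q.mean(0).round(1),q[:,2].max().round(1))
        print("ymin",np.sort(w[:,1])[:6].round(1))
E
```

```text
scene 159
-14 27 [597.7  -9.5 110.5] 119.0
-8 14 [594.8  -5.  113.6] 117.6
-2 16 [594.8   0.8 112.9] 117.9
4 13 [592.9   6.5 113.6] 118.1
10 17 [594.6  13.1 112.8] 117.6
16 14 [594.4  19.5 113.3] 117.8
22 11 [594.9  25.4 114.5] 118.6
28 16 [593.4  31.2 113.4] 118.4
34 15 [594.   37.8 113.2] 118.8
40 11 [592.2  42.9 112.5] 118.4
46 5 [599.6  47.3 114.2] 123.9
ymin [-11.3 -11.  -10.9 -10.9 -10.2 -10.1]
top 88
-14 4 [601.1  -8.7 114.5] 118.4
-8 23 [597.7  -5.1 118.2] 122.4
-2 22 [597.6   0.8 117.8] 122.0
4 22 [597.9   7.1 117.4] 122.8
10 17 [597.   12.2 117.1] 120.8
ymin [-9.  -8.9 -8.7 -8.1 -7.8 -7.6]
```

```bash
python3 -m inch '[0.25,0.15,1.5,0,-1,0,0,1.5,0,-1,0,0,1.5,0,-1,0,0,1,0,-1,0,0,0.5,0,-1]'
python3 -m inch '[0,0,0.2,0,-1,0,0,0.1,0,-1,0,0,0.1,0,-1,0,0,0,0,-1]'
python3 -m inch '[0,0,0.1,0,-1,0,0,0.1,0,-1,0,0,0,0,-1]'
python3 go.py 600.2 62 36 1.581
```

```text
t: 6.42
tool_pos: [600.9, 61.8, 43.6]
eef_rot: [-3.14, -0.0, 1.581]
force: [0.8, 0.1, -0.2]
opening: 0.173
gripper_force: 20.0
t: 6.92
tool_pos: [601.6, 61.8, 41.0]
eef_rot: [3.141, 0.0, 1.581]
force: [-0.1, -0.0, 0.6]
opening: 0.168
gripper_force: 20.0
t: 7.3
tool_pos: [601.3, 61.8, 38.6]
eef_rot: [-3.141, -0.0, 1.581]
force: [0.0, 0.0, 0.1]
opening: 0.173
gripper_force: 20.0
t 7.3 pos [601.3  61.8  38.6] rot [-3.1414 -0.      1.5808] open 0.173 F [0.  0.  0.1] grip 20.0
shift cm [ 0.02 -0.11  0.26] twist -0.0
```

```bash
python3 -m inch '[0,0,0.1,0,-1,0,0,0,0,-1]'
python3 -m inch '[0,0,0.1,0,-1,0,0,0,0,-1]'
python3 -m inch '[0,0,0.1,0,-1,0,0,0,0,-1]'; python3 -m inch '[0,0,0.05,0,-1,0,0,0,0,-1]'
```

```text
t: 7.55
tool_pos: [601.3, 61.8, 37.6]
eef_rot: [-3.141, 0.0, 1.581]
force: [0.7, 0.4, -1.1]
opening: 0.174
gripper_force: 20.0
t: 7.8
tool_pos: [601.3, 61.8, 36.6]
eef_rot: [-3.141, -0.0, 1.581]
force: [-0.5, -0.8, -0.4]
opening: 0.172
gripper_force: 20.0
t: 8.05
tool_pos: [601.5, 61.8, 36.0]
eef_rot: [3.142, 0.0, 1.581]
force: [-2.1, -1.6, 2.2]
opening: 0.174
gripper_force: 20.0
t: 8.3
tool_pos: [601.5, 61.8, 35.9]
eef_rot: [3.141, 0.0, 1.581]
force: [-3.7, -0.4, 6.1]
opening: 0.172
gripper_force: 20.0
```

Contact at z≈36, as predicted. Releasing and rising, then moving towards the rack to clear the view.

```bash
python3 -m inch '[0,-0.1,0,0,0.0,0,0,0,0,0.0,0,0,0,0,0,0,0,-2,0,0,0,0,-4,0,0]'
python3 -m inch '[0,0,-4,0.0,0,0,0,-2,0,0,0,0,0,0,0]'
python3 go.py 425.3 -83.5 110 1.732
```

```text
t: 8.93
tool_pos: [599.2, 61.8, 95.2]
eef_rot: [-3.138, -0.0, 1.581]
force: [0.5, 0.1, 0.1]
opening: 0.497
gripper_force: 0.0
t: 9.3
tool_pos: [601.6, 61.7, 157.3]
eef_rot: [3.138, 0.0, 1.581]
force: [-1.1, -0.4, 0.1]
opening: 0.5
gripper_force: 0.0
t 9.3 pos [601.6  61.7 157.3] rot [3.1377e+00 4.0000e-04 1.5809e+00] open 0.5 F [-1.1 -0.4  0.1] grip 0.0
shift cm [-14.34 -17.79   4.67] twist -0.151
```

```bash
python3 -m inch '[-2.85,-3.55,0,0,0,-2.85,-3.55,0,0,0,-2.85,-3.55,0,0,0,-2.85,-3.55,0,0,0,-2.85,-3.55,0,0,0]'
python3 -m inch '[0,0,0,-0.15,0,0,0,0,0,0]'
python3 go.py 425.3 -83.5 110 1.732
python3 - <<'E'
from h import *
p,d=optics.read_camera("top");s,ds=optics.read_camera("scene")
np.savez("c.npz",p=p,d=d,s=s,ds=ds)
cv2.imwrite("pics/a3.png",np.vstack([cv2.resize(p[140:280,200:400,::-1],(560,290),interpolation=cv2.INTER_CUBIC),cv2.resize(s[150:300,200:440,::-1],(560,310),interpolation=cv2.INTER_CUBIC)]))
W=world("scene",ds); m=(abs(W[...,0]-600)<14)&(W[...,2]>30)&(W[...,2]<54)&(W[...,1]>-20)&(W[...,1]<129)
w=W[m]; print("y range",np.sort(w[:,1])[[0,5,10,-10,-5,-1]].round(1))
for y in range(-15,129,12):
    q=w[(w[:,1]>=y)&(w[:,1]<y+12)]
    if len(q): print(y,len(q),q.mean(0).round(1),np.percentile(q[:,2],95).round(1))
W=world("top",d)
m=(abs(W[...,0]-600)<30)&(W[...,2]>42)&(W[...,2]<54)&(W[...,1]>-20)&(W[...,1]<129);w=W[m]
if len(w): print("top",len(w),w.mean(0).round(1),w.min(0).round(1),w.max(0).round(1))
E
```

```text
t: 9.93
tool_pos: [422.1, -82.6, 153.5]
eef_rot: [-3.139, -0.001, 1.581]
force: [1.1, -1.2, 0.5]
opening: 0.502
gripper_force: 0.0
t: 10.18
tool_pos: [423.3, -82.4, 153.9]
eef_rot: [-3.14, -0.001, 1.728]
force: [0.2, -0.1, -0.5]
opening: 0.499
gripper_force: 0.0
t 10.18 pos [423.3 -82.4 153.9] rot [-3.1397e+00 -1.4000e-03  1.7284e+00] open 0.499 F [ 0.2 -0.1 -0.5] grip 0.0
shift cm [-0.15  0.19  4.39] twist -0.004
y range [ -9.8  -8.6  -7.8 115.8 119.  122.9]
-15 32 [597.7  -6.9  42. ] 48.8
-3 34 [595.1   4.1  42.8] 48.4
9 30 [598.1  14.9  43.9] 48.4
21 23 [596.1  27.   44.7] 47.8
33 23 [595.3  39.   44.5] 48.8
45 25 [595.3  51.   43.6] 48.2
57 24 [595.   62.1  44.1] 48.7
69 3 [597.3  73.4  39.4] 45.1
81 4 [589.2  90.2  32.9] 34.0
105 8 [592.6 114.1  42.8] 46.1
117 7 [594.  120.1  44.1] 47.3
top 523 [598.6  57.8  48.1] [579.8  -7.1  42. ] [619.1 123.3  53.9]
```

View pics/a3.png

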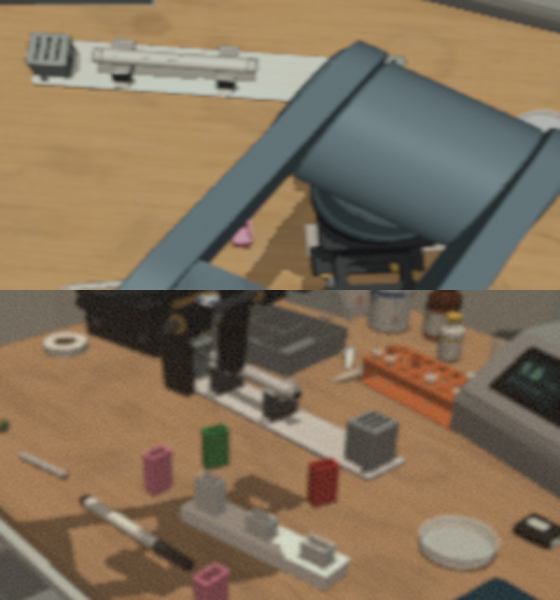

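The tube lies seated in both saddles, top crop (95–257, 45–80), spanning y −7 to 123. Its centre is 58.1, as wanted. The gripper hangs over the tall cell, so I'll descend partway and compare it with the cell.

```bash
python3 -m inch '[-0.1,0.2,3,-0.004,0,0,0,3,0,0,0,0,2,0,0,0,0,1,0,0,0,0,0,0,0]' 12
python3 go.py 425.8 -83.5 23 1.732
python3 - <<'E'
from h import *
s,ds=optics.read_camera("scene");p,d=optics.read_camera("top")
np.savez("d.npz",p=p,d=d,s=s,ds=ds)
cv2.imwrite("pics/a4.png",np.hstack([cv2.resize(s[180:300,240:360,::-1],(500,500),interpolation=cv2.INTER_CUBIC),cv2.resize(p[200:280,290:340,::-1],(300,500),interpolation=cv2.INTER_CUBIC)]))
E
```

```text
t: 10.9
tool_pos: [426.2, -82.7, 64.6]
eef_rot: [-3.14, -0.001, 1.735]
force: [1.0, 0.7, -0.1]
opening: 0.502
gripper_force: 0.0
t 10.9 pos [426.2 -82.7  64.6] rot [-3.1402e+00 -1.0000e-03  1.7345e+00] open 0.502 F [ 1.   0.7 -0.1] grip 0.0
shift cm [-0.08 -0.04  4.16] twist 0.003
```

View pics/a4.png

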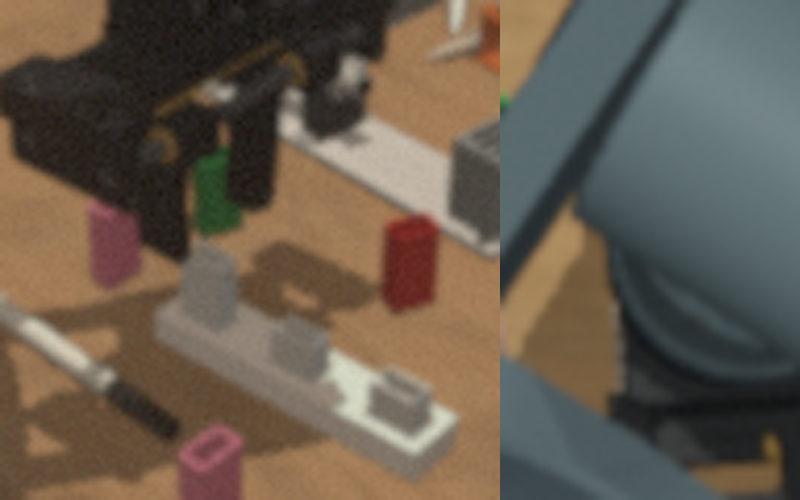

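The fingertips at crop (165,250) and (252,205) straddle the cell top at (210,255), midpoint aligned. Descending and gripping.

```bash
python3 -m inch '[-0.04,0,1.2,0,0,-0.03,0,1.2,0,0,0,0,1,0,0,0,0,0.7,0,0,0,0,0,0,0]' 10
python3 -m inch '[0,0,0,0,-0.6,0,0,0,0,-0.7,0,0,0,0,-0.8,0,0,0,0,-1,0,0,0,0,-1]' 10
python3 -m inch '[0,0,0,0,-1,0,0,0,0,-1]' 12
python3 go.py 425.8 -83.5 23 1.732
```

```text
t: 11.62
tool_pos: [426.1, -83.6, 23.5]
eef_rot: [-3.14, -0.001, 1.735]
force: [-0.4, 0.8, -0.1]
opening: 0.504
gripper_force: 0.0
t: 12.25
tool_pos: [426.7, -83.9, 24.4]
eef_rot: [3.141, 0.0, 1.735]
force: [-0.7, -0.6, 1.1]
opening: 0.161
gripper_force: 10.0
t: 12.5
tool_pos: [426.7, -83.9, 24.3]
eef_rot: [3.141, 0.0, 1.735]
force: [-0.6, 0.2, 3.3]
opening: 0.158
gripper_force: 12.0
t 12.5 pos [426.7 -83.9  24.3] rot [3.1415e+00 1.0000e-04 1.7348e+00] open 0.158 F [-0.6  0.2  3.3] grip 12.0
shift cm [ 0.05 -0.08  0.13] twist 0.003
```

```bash
python3 -m inch '[0,0,-0.6,0,-1,0,0,-1,0,-1,0,0,-1.5,0,-1,0,0,-2.5,0,-1,0,0,-2.5,0,-1]'
python3 -m inch '[0,0,0,0.08,-1,0,0,0,0.073,-1,0,0,0,0,-1]'
python3 go.py 600.8 -46.7 100 1.581
python3 - <<'E'
from h import *
s,ds=optics.read_camera("scene");W=world("scene",ds)
sv=monitor.state()["tool_pos"];print(sv)
m=(np.linalg.norm(W[...,:2]-sv[:2],axis=-1)<22)&(W[...,2]>55)&(W[...,2]<115)
hsv=cv2.cvtColor(s,cv2.COLOR_RGB2HSV);m2=m&(hsv[...,2]>70)
for k in(m2,):
    w=W[k];print(len(w),w.mean(0).round(1),np.percentile(w,2,0).round(1),np.percentile(w,98,0).round(1))
c=np.load("c.npz");hs=cv2.cvtColor(c["p"],cv2.COLOR_RGB2HSV);W=world("top",c["d"])
for y in range(0,120,20):
    k=(abs(W[...,1]-y)<8)&(W[...,2]>43)&(W[...,2]<54)&(abs(W[...,0]-600)<14);print(y,W[k].mean(0).round(1),W[k].min(0)[0].round(1),W[k].max(0)[0].round(1))
E
```

```text
t: 13.12
tool_pos: [426.7, -83.9, 106.9]
eef_rot: [3.141, 0.0, 1.735]
force: [0.3, 0.6, -0.8]
opening: 0.16
gripper_force: 12.0
t: 13.5
tool_pos: [426.9, -84.0, 106.2]
eef_rot: [3.14, 0.001, 1.583]
force: [-0.5, 0.8, -0.5]
opening: 0.159
gripper_force: 12.0
t 13.5 pos [426.9 -84.  106.2] rot [3.1404e+00 6.0000e-04 1.5825e+00] open 0.159 F [-0.5  0.8 -0.5] grip 12.0
shift cm [ 3.52 17.43  0.64] twist 0.002
[426.82823508 -83.94150993 105.97228911]
147 [423.9 -91.7  98.9] [406.5 -97.2  85.9] [442.4 -74.3 113.9]
0 [5.99e+02 5.00e-01 4.88e+01] 592.0 608.2
20 [599.3  19.8  48.3] 587.3 613.0
40 [598.4  39.8  49.2] 592.2 606.8
60 [598.3  60.1  49. ] 592.1 606.1
80 [598.4  80.1  49. ] 591.1 606.5
100 [599.7  99.9  48.3] 586.1 613.5
```

```bash
python3 -m inch '[0.7,3.5,0,0,-1,0.7,3.5,0,0,-1,0.7,3.5,0,0,-1,0.7,3.5,0,0,-1,0.7,3.45,0,0.002,-1]'
python3 -m inch '[0,0,0,0,-1,0,0,2,0,-1,0,0,2,0,-1,0,0,1.6,0,-1,0,0,1,0,-1]'
python3 go.py 601 -46.7 38.8 1.581
```

```text
t: 14.18
tool_pos: [601.8, -46.6, 105.3]
eef_rot: [-3.141, -0.0, 1.581]
force: [1.1, -0.4, -0.1]
opening: 0.158
gripper_force: 12.0
t: 14.8
tool_pos: [599.5, -46.9, 37.4]
eef_rot: [-3.139, -0.001, 1.579]
force: [-0.7, 0.1, 0.0]
opening: 0.157
gripper_force: 12.0
t 14.8 pos [599.5 -46.9  37.4] rot [-3.1394e+00 -6.0000e-04  1.5795e+00] open 0.157 F [-0.7  0.1  0. ] grip 12.0
shift cm [ 0.02  0.15 -0.14] twist -0.002
```

```bash
python3 -m inch '[0,0,0,0,-1,0,0,0,0,-1,0,0,0,0,-1]'>/dev/null
python3 go.py 601 -46.7 38.8 1.581
python3 - <<'E'
from h import *
s,ds=optics.read_camera("scene");W=world("scene",ds)
cv2.imwrite("pics/a5.png",cv2.resize(s[150:290,260:400,::-1],(600,600),interpolation=cv2.INTER_CUBIC))
hsv=cv2.cvtColor(s,cv2.COLOR_RGB2HSV)
m=(abs(W[...,0]-600)<20)&(abs(W[...,1]+46)<25)&(W[...,2]>14)&(W[...,2]<75)
for nm,k in(("bright",m&(hsv[...,2]>90)),("dark",m&(hsv[...,2]<50))):
    w=W[k];print(nm,len(w),w.mean(0).round(1),np.percentile(w,3,0).round(1),np.percentile(w,97,0).round(1))
E
```

```text
t 15.18 pos [601.3 -47.1  40.1] rot [3.1401e+00 4.0000e-04 1.5799e+00] open 0.158 F [-0.5  0.6  0.6] grip 12.0
shift cm [ 0.04 -0.03  0.13] twist -0.001
bright 120 [598.9 -55.3  38.4] [592.4 -60.5  20.2] [608.5 -40.1  64.2]
dark 80 [598.5 -56.4  61.7] [580.6 -60.   45.3] [618.  -45.4  74. ]
```

View pics/a5.png

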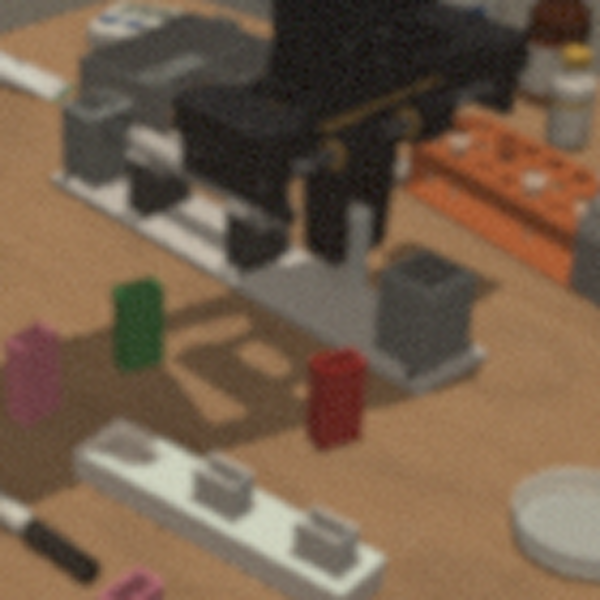

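The cell stands upright between the fingers at crop (358,245), clear of the tube and the detector. Its measured centre is about (600, −48, 43), within tolerance. The tube is still seated and the short cells stand in the rack. Handing in.

```bash
python3 -c "
from rig import workorder; print(workorder.job_done())"
```

```text
the job is handed in; nothing more can be done
None
```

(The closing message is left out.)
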